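# Sort the left-over bench items into the coloured trays

## Robot

A 6-joint arm with a two-finger parallel gripper is mounted at the origin on a cart in front of the work surface, level with it; the furniture and walls round the work are solid. World frame = base frame: x ahead of the robot, y to its left, z up, the work surface at z = 0. Lengths are in mm, angles in rad, forces in N, time in s.
With the tool pointing down it reaches from about 300 to 775 mm from the base axis. Payload 14.6 kg.
Tool frame: the origin (TCP) lies at the very end of the fingers, on their centre line; the grasp point (between the pads) lies 19 mm behind it; z points along the fingers, y is the line along which they close (so a half turn about z gives the same grasp; the last joint's range is limited). The gripper opens to 94 mm and grips with 3 to 60 N. Pads are 16 mm wide; open, the fingers measure 119 mm over their backs; the gripper's body (75 mm by 177 mm) begins 78 mm behind the grasp point.
Start: joints at [-1.309, 0.3, 1.521, -0, 1.321, -0.067], TCP at [177.592, -520.529, 205.446] pointing down, gripper open.
Joint ranges: [-3.03, 3.03], [-0.79, 2.21], [0.23, 2.52], [-1.04, 4.18], [0, 3.07], [-2.55, 2.55]. Speed limits (rad/s): [2.22, 2.22, 2.57, 3.14, 3.14, 3.14].

## Interface

Orientations are given as [roll, pitch, yaw] about the fixed x, y, z axes, in that order (R = Rz(yaw) Ry(pitch) Rx(roll)).
In Python, from cell import manip gives the robot as it stands.
- The arm moves only by the tool servo_tool, never from a script. Its argument "motion" is a list that holds one entry, the list of rows, each a list of 7 numbers: the shift along the world's x, y, z as a fraction of full scale, then the turn, a rotation vector about the world's x, y, z as a fraction of full scale, then the closure, from 0 (fully open) to 1 (shut). In form: [[[x, y, z, rx, ry, rz, gripper], ...]]. A call has 1 to 10 rows; each row is the pose to reach, as a shift and turn from the pose commanded when the call began, turning the shorter way round; what a row does not reach only later rows make up. Full scale, the value 1, is 0.5 m for a shift and pi rad for a turn. A row lasts 1/10 s, in which the tool goes at most 50 mm and 8.59 degrees, less where a joint would pass 70% of its speed; a pose out of reach is approached as far as the arm can. A call with a number of a shift or a turn outside -1 to 1 is refused whole. A call with a gripper value outside its range is refused whole. The fingers move at their own pace and stop on an object; "newtons" is the grip in N (left out, the last holds). Time passes only in rows, so rows that repeat a pose let the fingers close. It gives the time, the measured TCP pose, the force, the opening and the grip force at its end, in the units of the state.
- manip.read_state(): the state, without advancing time (a new reading comes with each control period).
- manip.camera(name): name is "scene" or "top"; returns a dict with "frame" (384x512x3 uint8, red, green, blue), "range_z" (384x512 float32, mm along the optical axis (not along the pixel's ray), 0 where there is no reading), "vfov" (degrees; the focal length in pixels is half the picture's height over the tangent of half this angle, whatever the lens; pixels are square), "cx", "cy" (the principal point, pixels), "cam_to_world" (4x4, takes a point from camera to world coordinates). Camera axes: x right, y down, z forward; pixel columns grow to the right and rows downward; lengths in mm; the calibration is good to about 2 mm. A picture is of the moment at which its call begins.
- manip.sign_off(): hands the job in; it is judged then, once.
The state is a dict: "clock": time; "joints": joint angles; "qd": joint speeds; "effort": joint torques, N m; "eef_pos": TCP position; "eef_rot": TCP orientation; "wrist_force": force on the tool from outside, world axes, zero at the start; "moment": the same for the moment, N m; "finger_gap": finger opening in mm; "finger_force": force on a finger pad.
Only numpy, scipy, OpenCV 4.12 (cv2) and the standard library are available. Lean on these libraries where they do the work, as an engineer would, in place of code of your own. Each camera call takes 0.05 s, during which the arm holds its last target. There are 200 camera calls.

## Task

Clear up after the set-up work by sorting the five things left on the bench: the dropper bottle and the screw-top jar go into the blue tray, the aluminium block and the hex key set into the green tray, and the glue stick into the yellow tray. Set each one down upright, as it stands now, flat on the tray's floor and with never more than one thing to a bay. The weighing tin and the tape roll are still in use, so leave them where they are.

Things in the scene. Friction and masses are not known exactly. Their poses are not given: they have to be found in the camera images.
- dropper_bottle: Amber dropper bottle with a black rubber bulb, standing: body 28 mm across and 54 mm high, then a neck and a bulb 12 mm wide up to 92 mm in all. Grip it by the body. Origin at the centre of its underside, z up.
- screw_jar: White plastic jar with a red screw lid (fixed on), standing: 42 mm across, 51 mm high, the lid being the top 13 mm and 43 mm across. Origin at the centre of its underside, z up.
- alu_block: Plain aluminium block with two small holes in its top, 30 mm (x) by 45 mm (y) by 22 mm high. Origin at the centre of its underside, z up.
- hex_key_set: Orange hex key holder with black keys on top, lying: 85 mm long (x), 33 mm wide (y), 28 mm high with the keys; the orange body to grip is 30 mm wide and 24 mm high. Origin at the centre of its underside, z up.
- glue_stick: Green glue stick with a yellow cap (fixed on), standing: 22 mm across, 74 mm high, the cap being the top 29 mm. Origin at the centre of its underside, z up.
- blue_tray: Blue plastic sorting tray, fixed to the bench: 116 mm along its x by 196 mm along its y, floor 4 mm thick, walls 4 mm thick and 14 mm high. A 13 mm high cross wall at y = 0 halves it into two bays, each 108 mm (x) by 92 mm (y) inside, with centres 48 mm to either side (+y and -y) of the tray's centre. Origin at the centre of the tray's underside, on the bench; z up. The trays stand in a row, shuffled; all three have the same shape.
- green_tray: Green plastic sorting tray, fixed to the bench: 116 mm along its x by 196 mm along its y, floor 4 mm thick, walls 4 mm thick and 14 mm high. A 13 mm high cross wall at y = 0 halves it into two bays, each 108 mm (x) by 92 mm (y) inside, with centres 48 mm to either side (+y and -y) of the tray's centre. Origin at the centre of the tray's underside, on the bench; z up. The trays stand in a row, shuffled; all three have the same shape.
- yellow_tray: Yellow plastic sorting tray, fixed to the bench: 116 mm along its x by 196 mm along its y, floor 4 mm thick, walls 4 mm thick and 14 mm high. A 13 mm high cross wall at y = 0 halves it into two bays, each 108 mm (x) by 92 mm (y) inside, with centres 48 mm to either side (+y and -y) of the tray's centre. Origin at the centre of the tray's underside, on the bench; z up. The trays stand in a row, shuffled; all three have the same shape.
- weigh_tin: Round silvery weighing tin, 51 mm across, 26 mm high; a bystander, loose, to be left where it is. Origin at the centre of its underside.
- tape_roll: Roll of yellow tape lying flat, 62 mm across, 19 mm high; a bystander, loose, to be left where it is. Origin at the centre of its underside.

How it is judged (in metres and radians):
At the end, for the whole second after the job is handed in: Bottle and jar in separate bays of the blue tray, block and hex keys in separate bays of the green, glue stick in a bay of the yellow; each on the tray floor (within 4 mm), within 0.12 rad of upright, still (under 0.02 m/s). Weighing tin and tape roll within 20 mm of their start (((x of dropper_bottle in the frame of blue_tray between -0.052 and 0.052 m and y of dropper_bottle in the frame of blue_tray between 0.006 and 0.092 m and x of screw_jar in the frame of blue_tray between -0.052 and 0.052 m and y of screw_jar in the frame of blue_tray between -0.092 and -0.006 m) or (x of dropper_bottle in the frame of blue_tray between -0.052 and 0.052 m and y of dropper_bottle in the frame of blue_tray between -0.092 and -0.006 m and x of screw_jar in the frame of blue_tray between -0.052 and 0.052 m and y of screw_jar in the frame of blue_tray between 0.006 and 0.092 m)) and ((x of alu_block in the frame of green_tray between -0.052 and 0.052 m and y of alu_block in the frame of green_tray between 0.006 and 0.092 m and x of hex_key_set in the frame of green_tray between -0.052 and 0.052 m and y of hex_key_set in the frame of green_tray between -0.092 and -0.006 m) or (x of alu_block in the frame of green_tray between -0.052 and 0.052 m and y of alu_block in the frame of green_tray between -0.092 and -0.006 m and x of hex_key_set in the frame of green_tray between -0.052 and 0.052 m and y of hex_key_set in the frame of green_tray between 0.006 and 0.092 m)) and ((x of glue_stick in the frame of yellow_tray between -0.052 and 0.052 m and y of glue_stick in the frame of yellow_tray between 0.006 and 0.092 m) or (x of glue_stick in the frame of yellow_tray between -0.052 and 0.052 m and y of glue_stick in the frame of yellow_tray between -0.092 and -0.006 m)) and z of dropper_bottle in the frame of blue_tray between 0.001 and 0.008 m and angle between each of dropper_bottle, screw_jar, alu_block, hex_key_set, glue_stick's own z axis and vertical below 0.12 rad and linear speed of each of dropper_bottle, screw_jar, alu_block, hex_key_set, glue_stick below 0.02 m/s and z of screw_jar in the frame of blue_tray between 0.001 and 0.008 m and z of alu_block in the frame of green_tray between 0.001 and 0.008 m and z of hex_key_set in the frame of green_tray between 0.001 and 0.008 m and z of glue_stick in the frame of yellow_tray between 0.001 and 0.008 m and distance of each of weigh_tin, tape_roll from where it was at the start of the episode below 0.02 m); the robot touches nothing.
It fails at once if the weighing tin is moved more than 20 mm (distance of weigh_tin from where it was at the start of the episode above 0.02 m).
It fails at once if the tape roll is moved more than 20 mm (distance of tape_roll from where it was at the start of the episode above 0.02 m).
It also fails if it takes over 125 s, if anything falls off the work surface, if the arm or the gripper's body presses on something with over 40 N, if the wrist force passes 120 N, or if a joint passes its speed limit or range.

## Working session

There is one attempt and no reset: what is moved stays moved. The work goes in short steps, Python scripts to look and compute and a tool call to move; the robot and the scene stay as the last step left them, time stands still between calls to the robot, and variables do not carry over. Pictures are saved under pics/ and viewed, at most 14 in all, crops included, and the job is handed in when it is done.

Besides the shell and the picture viewer there is one more tool, called after "Emit:" by a JSON object that holds its "method" and its "body", one argument or row to a line. servo_tool: Moves the arm, as the interface text tells. Its arguments: {"type":"object","properties":{"motion":{"type":"array"},"newtons":{"type":"number"}},"required":["motion"]}

```bash
mkdir -p pics
cat > h.py <<'E'
import numpy as np, cv2
from cell import manip
def snap(name,tag):
    c=manip.camera(name); cv2.imwrite(f'pics/{tag}.png',c['frame'][:,:,::-1]); np.savez(f'pics/{tag}.npz',**{k:np.array(v) for k,v in c.items()}); return c
def pts(c):
    z=np.asarray(c['range_z'],float); h,w=z.shape
    f=h/2/np.tan(np.radians(float(c['vfov']))/2)
    v,u=np.mgrid[:h,:w]
    P=np.stack([(u-c['cx'])/f*z,(v-c['cy'])/f*z,z,np.ones_like(z)],-1)
    W=P@np.asarray(c['cam_to_world']).T
    W[z==0]=np.nan
    return W[...,:3]
E
python3 - <<'E'
from h import *
for n in('top','scene'):
    c=snap(n,n+'0'); print(n,c['vfov'],c['cx'],c['cy'],np.round(c['cam_to_world'],3).tolist())
print(manip.read_state())
E
```

```text
top 48.276409517638626 263.4852568789103 186.01638007673597 [[0.029, -0.987, 0.16, 287.242], [-0.999, -0.033, -0.02, 13.565], [0.025, -0.159, -0.987, 1199.84], [0.0, 0.0, 0.0, 1.0]]
scene 55.99231608894796 256.34639634698584 187.42744875226745 [[-0.853, -0.4, 0.336, 120.526], [-0.522, 0.63, -0.575, 588.949], [0.018, -0.666, -0.746, 800.831], [0.0, 0.0, 0.0, 1.0]]
{'clock': 0.1, 'joints': array([-1.30859499e+00,  3.00430454e-01,  1.52153416e+00,  2.04837047e-06,
        1.32066898e+00, -6.66038002e-02]), 'qd': array([ 0.00017241, -0.00071661, -0.00237716,  0.00010542,  0.00109576,
        0.00054939]), 'effort': array([ 3.01022170e-03, -5.32645476e+01, -3.53283727e+01,  7.10361474e-02,
        2.34803266e-02, -8.75016326e-05]), 'eef_pos': array([ 177.53669315, -520.3104582 ,  204.92846483]), 'eef_rot': array([-3.14055415e+00, -7.12593237e-05,  3.28804591e-01]), 'wrist_force': array([ 0.0254779 , -0.21884902, -0.05159108]), 'moment': array([0.04521295, 0.01473598, 0.01449034]), 'finger_force': 0.0, 'finger_gap': 93.88787797597557}
```

View pics/top0.png

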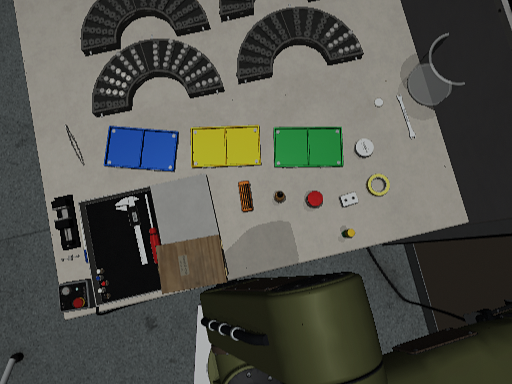

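View pics/scene0.png

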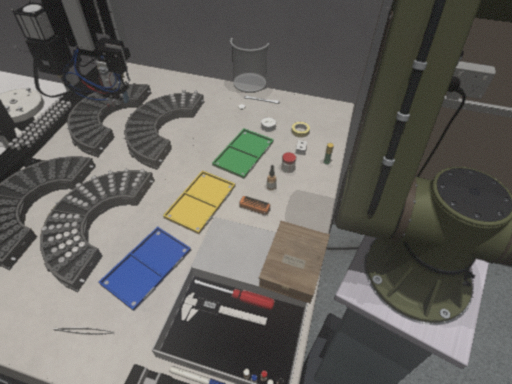

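The top view shows the trays: blue (142,148), yellow (226,146) and green (308,147). The items are hex keys (246,196), bottle (280,197), jar (315,199), block (349,199) and glue (348,233). The bystanders are the tape (378,184) and the tin (365,147).

Run:
```python
from h import *
c=dict(np.load('pics/top0.npz')); W=pts(c); z=W[...,2]
hsv=cv2.cvtColor(c['frame'],cv2.COLOR_RGB2HSV)
b=z[215:225,255:270]; print('bench z',np.nanmedian(z[100:120,200:230]))
def rect(n,m,box,zp):
    x0,y0,x1,y1=box; k=np.zeros(m.shape,bool); k[y0:y1,x0:x1]=1; m=m&k
    f=192/np.tan(np.radians(float(c['vfov']))/2); v,u=np.nonzero(m)
    M=c['cam_to_world']; d=np.stack([(u-c['cx'])/f,(v-c['cy'])/f,np.ones(len(u))],-1)@M[:3,:3].T
    P=M[:3,3]+d*((zp-M[2,3])/d[:,2])[:,None]
    r=cv2.minAreaRect(P[:,:2].astype(np.float32)); zz=z[m]
    print(n,len(u),'raycast c',np.round(r[0],1),'size',np.round(r[1],1),'ang',round(r[2],1),'z max/med',np.round([np.nanpercentile(zz,95),np.nanmedian(zz)],1))
H,S,V=[hsv[...,i].astype(int) for i in range(3)]
rect('blue',(H>100)&(H<130)&(S>150),(95,115,190,180),14)
rect('yellow',(H>15)&(H<35)&(S>150),(185,115,266,175),14)
rect('green',(H>45)&(H<80)&(S>120),(268,115,350,175),14)
up=lambda a,b:(z>a)&(z<b)
rect('hex',up(8,60),(232,175,262,220),26)
rect('bottle',up(70,120),(268,182,295,210),90)
rect('bottle body',up(35,62),(268,182,295,215),54)
rect('jar lid',up(42,60),(300,182,330,215),51)
rect('block',up(14,40),(335,187,361,212),22)
rect('tape',up(10,40),(362,170,394,200),19)
rect('tin',up(15,40),(350,133,380,162),26)
rect('glue',up(62,90),(335,220,362,245),74)
s=c['frame']; 
for n,b in dict(hex=(232,175,262,220),block=(335,187,361,212)).items(): print(n)
cv2.imwrite('pics/crop0.png',cv2.resize(s[165:250,230:400,::-1],None,fx=4.5,fy=4.5,interpolation=cv2.INTER_CUBIC))
```

```text
bench z 2.0474892575673493
blue 2740 raycast c [576.3 338.8] size [197.8 115.9] ang 87.3 z max/med [15.8  6.3]
yellow 2680 raycast c [591.7 101.7] size [116.3 195.4] ang 4.2 z max/med [15.7  6.4]
green 2671 raycast c [ 598.6 -134.4] size [114.7 195.5] ang 2.0 z max/med [16.2  6.6]
hex 332 raycast c [450.   39.4] size [106.7  31. ] ang 10.6 z max/med [31.1 25.9]
bottle 18 raycast c [448.2 -52.2] size [ 9.3 11.3] ang 46.8 z max/med [96.6 89. ]
bottle body 58 raycast c [447. -53.] size [25.4 26.9] ang 65.1 z max/med [52.8 45. ]
jar lid 198 raycast c [ 444.  -149.1] size [41.2 40.9] ang 0.7 z max/med [56.9 53. ]
block 177 raycast c [ 448.2 -248.1] size [29.9 48.4] ang 20.1 z max/med [27.3 23.8]
tape 260 raycast c [ 491.2 -338.4] size [79.2 63.1] ang 73.0 z max/med [24.  20.3]
tin 269 raycast c [ 597.8 -291.9] size [49.5 51.9] ang 2.0 z max/med [31.4 27.3]
glue 58 raycast c [ 353.7 -240.4] size [18.3 21.4] ang 1.7 z max/med [78.4 74.5]
hex
block
```

View pics/crop0.png

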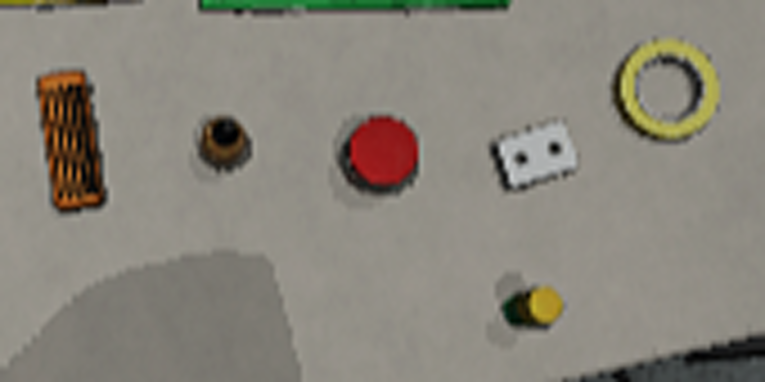

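The crop matches the masks: hex keys long in world x, block long axis tilted about 20°, and glue clear of its neighbours. Only the hex mask came out contaminated, so I'll redo it.

Run:
```python
from h import *
c=dict(np.load('pics/top0.npz')); W=pts(c)
hsv=cv2.cvtColor(c['frame'],cv2.COLOR_RGB2HSV)
m=np.zeros(W.shape[:2],np.uint8); m[170:225,230:265]=((hsv[...,1]>110))[170:225,230:265]
m=cv2.morphologyEx(m,cv2.MORPH_CLOSE,np.ones((3,3)))
n,l,s,_=cv2.connectedComponentsWithStats(m); i=1+s[1:,4].argmax(); print(s[i])
v,u=np.nonzero(l==i); f=192/np.tan(np.radians(c['vfov'])/2); M=c['cam_to_world']
d=np.stack([(u-c['cx'])/f,(v-c['cy'])/f,np.ones(len(u))],-1)@M[:3,:3].T
P=M[:3,3]+d*((24-M[2,3])/d[:,2])[:,None]; print(cv2.minAreaRect(P[:,:2].astype(np.float32)))
```

```text
[238 181  15  31 323]
((449.2872619628906, 39.60382843017578), (84.94503784179688, 29.282258987426758), 10.213046073913574)
```

Emit:
{"method": "servo_tool", "body": {
  "motion": [
    [[0.06,0.1,0,0,0,0,0.3],[0.15,0.24,0,0,0,0,0.3],[0.23,0.37,0,0,0,0,0.3],[0.3,0.48,0,0,0,0,0.3],[0.352,0.56,0,0,0,0,0.3],[0.352,0.56,0,0,0,0,0.3],[0.352,0.56,0,0,0,0,0.3],[0.352,0.56,-0.1,0,0,0,0.3],[0.352,0.56,-0.14,0,0,0,0.3],[0.352,0.56,-0.14,0,0,0,0.3]]
  ],
  "newtons": 20
}}

```text
clock: 1.1
eef_pos: [352.5, -239.4, 133.1]
eef_rot: [-3.137, 0.003, 0.329]
wrist_force: [0.0, 0.8, 0.2]
finger_gap: 66.0
finger_force: 0.0
```

Emit:
{"method": "servo_tool", "body": {
  "motion": [
    [[0,0,-0.07,0,0,0,0.3],[0,0,-0.15,0,0,0,0.3],[0,0,-0.2,0,0,0,0.3],[0,0,-0.22,0,0,0,0.3],[0,0,-0.22,0,0,0,0.3],[0,0,-0.22,0,0,0,0.6],[0,0,-0.22,0,0,0,0.9],[0,0,-0.22,0,0,0,0.9],[0,0,-0.22,0,0,0,0.9],[0,0,-0.22,0,0,0,0.9]]
  ],
  "newtons": 20
}}

```text
clock: 2.1
eef_pos: [353.7, -240.6, 25.8]
eef_rot: [3.141, -0.0, 0.329]
wrist_force: [0.6, 0.1, 0.7]
finger_gap: 29.1
finger_force: 0.0
```

Emit:
{"method": "servo_tool", "body": {
  "motion": [
    [[0,0,0,0,0,0,0.9],[0,0,0,0,0,0,0.9],[0,0,0,0,0,0,0.9],[0,0,0,0,0,0,0.9],[0,0,0.04,0,0,0,0.9],[0,0,0.1,0,0,0,0.9],[0,0,0.18,0,0,0,0.9],[0,0,0.26,0,0,0,0.9],[0,0,0.3,0,0,0,0.9],[0,0,0.3,0,0,0,0.9]]
  ],
  "newtons": 20
}}

```text
clock: 3.1
eef_pos: [354.4, -241.2, 177.8]
eef_rot: [3.138, -0.002, 0.329]
wrist_force: [0.4, 0.2, -0.6]
finger_gap: 21.3
finger_force: 20.0
```

Emit:
{"method": "servo_tool", "body": {
  "motion": [
    [[0.04,0.05,0,0,0,0,0.9],[0.1,0.12,0,0,0,0,0.9],[0.16,0.2,0,0,0,0,0.9],[0.22,0.27,0,0,0,0,0.9],[0.28,0.34,0,0,0,0,0.9],[0.34,0.42,0,0,0,0,0.9],[0.4,0.49,0,0,0,0,0.9],[0.45,0.55,0,0,0,0,0.9],[0.483,0.589,0,0,0,0,0.9],[0.483,0.589,0,0,0,0,0.9]]
  ]
}}

```text
clock: 4.1
eef_pos: [595.6, 56.3, 172.8]
eef_rot: [-3.14, 0.003, 0.331]
wrist_force: [-0.6, -0.3, -0.5]
finger_gap: 21.4
finger_force: 20.0
```

Run:
```python
from h import *
c=snap('scene','s1'); print(manip.read_state()['eef_pos'])
```

```text
[594.81612324  54.90331832 173.06748696]
```

View pics/s1.png

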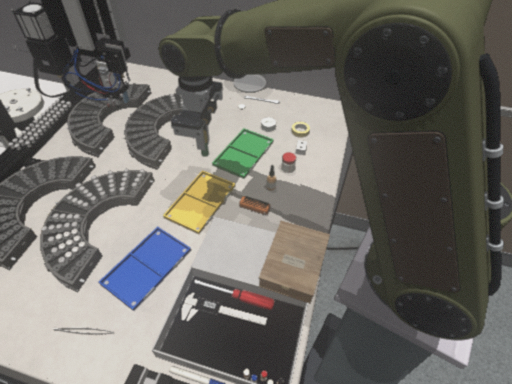

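The glue stick is held upright at (204,140), above the yellow tray. Lowering it now.

Emit:
{"method": "servo_tool", "body": {
  "motion": [
    [[0,0,-0.04,0,0,0,0.9],[0,0,-0.12,0,0,0,0.9],[0,0,-0.2,0,0,0,0.9],[0,0,-0.26,0,0,0,0.9],[0,0,-0.28,0,0,0,0.9],[0,0,-0.288,0,0,0,0.9],[0,0,-0.292,0,0,0,0.9],[0,0,-0.292,0,0,0,0.9],[0,0,-0.292,0,0,0,0.55],[0,0,-0.292,0,0,0,0.55]]
  ]
}}

```text
clock: 5.15
eef_pos: [595.5, 54.0, 30.3]
eef_rot: [3.141, -0.001, 0.329]
wrist_force: [0.3, -0.7, -0.6]
finger_gap: 34.2
finger_force: 0.0
```

Emit:
{"method": "servo_tool", "body": {
  "motion": [
    [[0,0,0,0,0,0,0.5],[0,0,0.08,0,0,0,0.45],[0,0,0.18,0,0,0,0.4],[0,0,0.28,0,0,0,0.4],[-0.05,-0.04,0.34,0,0,0,0.4],[-0.13,-0.1,0.351,0,0,0,0.4],[-0.21,-0.15,0.351,0,0,0,0.4],[-0.27,-0.2,0.351,0,0,0,0.4],[-0.295,-0.213,0.351,0,0,0,0.4],[-0.295,-0.213,0.351,0,0,0,0.4]]
  ]
}}

```text
clock: 6.15
eef_pos: [447.0, -53.1, 205.6]
eef_rot: [3.141, -0.001, 0.327]
wrist_force: [0.1, 0.5, 0.2]
finger_gap: 56.1
finger_force: 0.0
```

Emit:
{"method": "servo_tool", "body": {
  "motion": [
    [[0,0,-0.06,0,0,0,0.4],[0,0,-0.14,0,0,0,0.4],[0,0,-0.22,0,0,0,0.4],[0,0,-0.3,0,0,0,0.4],[0,0,-0.36,0,0,0,0.4],[0,0,-0.382,0,0,0,0.4],[0,0,-0.382,0,0,0,0.4],[0,0,-0.382,0,0,0,0.85],[0,0,-0.382,0,0,0,0.85],[0,0,-0.382,0,0,0,0.85]]
  ]
}}

```text
clock: 7.15
eef_pos: [448.4, -52.6, 15.1]
eef_rot: [3.141, -0.002, 0.329]
wrist_force: [0.2, -0.3, 0.4]
finger_gap: 35.8
finger_force: 0.0
```

Emit:
{"method": "servo_tool", "body": {
  "motion": [
    [[0,0,0,0,0,0,0.85],[0,0,0,0,0,0,0.85],[0,0,0,0,0,0,0.85],[0,0,0,0,0,0,0.85],[0,0,0.04,0,0,0,0.85],[0,0,0.12,0,0,0,0.85],[0,0,0.2,0,0,0,0.85],[0,0,0.28,0,0,0,0.85],[0,0,0.3,0,0,0,0.85],[0,0,0.3,0,0,0,0.85]]
  ]
}}

```text
clock: 8.15
eef_pos: [448.1, -52.7, 165.1]
eef_rot: [3.14, -0.002, 0.329]
wrist_force: [-0.8, 0.5, -1.4]
finger_gap: 27.5
finger_force: 20.0
```

Emit:
{"method": "servo_tool", "body": {
  "motion": [
    [[0.02,0.06,0,0,0,0,0.85],[0.05,0.15,0,0,0,0,0.85],[0.08,0.25,0,0,0,0,0.85],[0.11,0.35,0,0,0,0,0.85],[0.14,0.45,0,0,0,0,0.85],[0.17,0.55,0,0,0,0,0.85],[0.2,0.65,0,0,0,0,0.85],[0.23,0.75,0,0,0,0,0.85],[0.25,0.83,0,0,0,0,0.85],[0.262,0.878,0,0,0,0,0.85]]
  ]
}}

```text
clock: 9.15
eef_pos: [577.9, 389.4, 160.5]
eef_rot: [3.141, 0.003, 0.33]
wrist_force: [-0.5, -1.3, 0.8]
finger_gap: 27.2
finger_force: 20.0
```

Emit:
{"method": "servo_tool", "body": {
  "motion": [
    [[0,0,0,0,0,0,0.85],[0,0,-0.06,0,0,0,0.85],[0,0,-0.14,0,0,0,0.85],[0,0,-0.22,0,0,0,0.85],[0,0,-0.27,0,0,0,0.85],[0,0,-0.285,0,0,0,0.85],[0,0,-0.292,0,0,0,0.85],[0,0,-0.292,0,0,0,0.85],[0,0,-0.292,0,0,0,0.85],[0,0,-0.292,0,0,0,0.5]]
  ]
}}

```text
clock: 10.15
eef_pos: [578.5, 386.0, 17.6]
eef_rot: [3.141, 0.0, 0.328]
wrist_force: [-0.4, 0.3, -0.6]
finger_gap: 32.2
finger_force: 0.0
```

Emit:
{"method": "servo_tool", "body": {
  "motion": [
    [[0,0,0,0,0,0,0.4],[0,0,0.06,0,0,0,0.25],[0,0,0.16,0,0,0,0.25],[0,0,0.26,0,0,0,0.25],[-0.01,-0.06,0.33,0,0,0,0.25],[-0.03,-0.14,0.36,0,0,0,0.25],[-0.06,-0.24,0.36,0,0,0,0.25],[-0.09,-0.34,0.36,0,0,0,0.25],[-0.12,-0.44,0.36,0,0,0,0.25],[-0.14,-0.53,0.36,0,0,0,0.25]]
  ]
}}

```text
clock: 11.15
eef_pos: [508.0, 122.4, 197.9]
eef_rot: [3.142, -0.0, 0.329]
wrist_force: [0.8, -0.1, 0.5]
finger_gap: 70.5
finger_force: 0.0
```

Emit:
{"method": "servo_tool", "body": {
  "motion": [
    [[-0.02,-0.09,0,0,0,0,0.25],[-0.04,-0.18,0,0,0,0,0.25],[-0.06,-0.27,0,0,0,0,0.25],[-0.08,-0.36,0,0,0,0,0.25],[-0.1,-0.45,0,0,0,0,0.25],[-0.12,-0.51,0,0,0,0,0.25],[-0.129,-0.541,0,0,0,0,0.25],[-0.129,-0.541,0,0,0,0,0.25],[-0.129,-0.541,-0.08,0,0,0,0.25],[-0.129,-0.541,-0.14,0,0,0,0.25]]
  ]
}}

```text
clock: 12.15
eef_pos: [444.7, -145.6, 126.7]
eef_rot: [3.141, -0.001, 0.329]
wrist_force: [1.3, -0.1, -0.6]
finger_gap: 70.2
finger_force: 0.0
```

Run:
```python
from h import *
c=snap('scene','s2'); print(manip.read_state()['eef_pos'])
cv2.imwrite('pics/s2c.png',cv2.resize(c['frame'][90:310,80:360,::-1],None,fx=2.6,fy=2.6))
```

```text
[ 442.72959952 -144.7217011   122.27555819]
```

View pics/s2c.png

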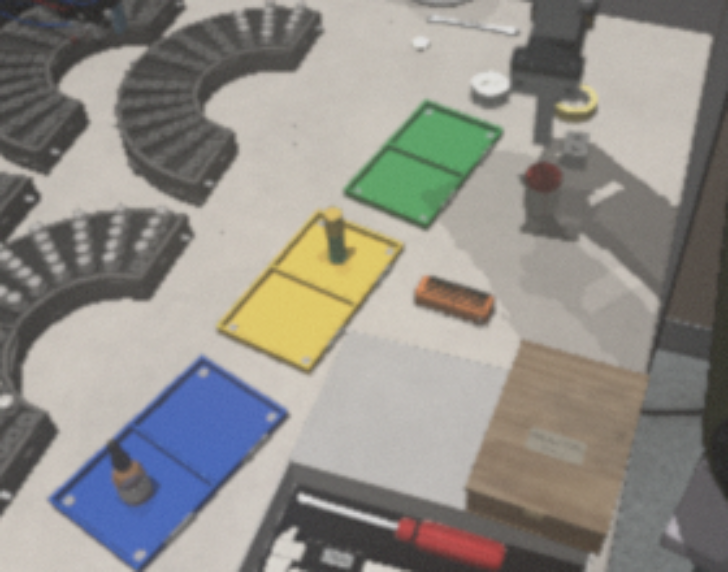

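The crop shows the glue standing in the yellow bay at crop (335,240) and the bottle standing in the far blue bay at (130,480). I'll let the arm settle before descending on the jar.

Emit:
{"method": "servo_tool", "body": {
  "motion": [
    [[0,0,0,0,0,0,0.25],[0,0,0,0,0,0,0.25],[0,0,0,0,0,0,0.25]]
  ]
}}

```text
clock: 12.5
eef_pos: [445.6, -146.4, 129.6]
eef_rot: [3.14, -0.002, 0.329]
wrist_force: [0.3, 0.2, -0.2]
finger_gap: 70.2
finger_force: 0.0
```

Emit:
{"method": "servo_tool", "body": {
  "motion": [
    [[-0.002,-0.005,-0.06,0,0,0,0.25],[-0.002,-0.005,-0.14,0,0,0,0.25],[-0.002,-0.005,-0.2,0,0,0,0.25],[-0.002,-0.005,-0.234,0,0,0,0.25],[-0.002,-0.005,-0.234,0,0,0,0.25],[-0.002,-0.005,-0.234,0,0,0,0.7],[-0.002,-0.005,-0.234,0,0,0,0.7],[-0.002,-0.005,-0.234,0,0,0,0.7],[-0.002,-0.005,-0.234,0,0,0,0.7],[-0.002,-0.005,-0.234,0,0,0,0.7]]
  ]
}}

```text
clock: 13.5
eef_pos: [444.2, -149.1, 11.7]
eef_rot: [3.141, -0.001, 0.329]
wrist_force: [-1.1, 0.6, 7.2]
finger_gap: 42.9
finger_force: 20.0
```

Emit:
{"method": "servo_tool", "body": {
  "motion": [
    [[0,0,0,0,0,0,0.7],[0,0,0,0,0,0,0.7],[0,0,0,0,0,0,0.7],[0,0,0,0,0,0,0.7],[0,0,0.04,0,0,0,0.7],[0,0,0.12,0,0,0,0.7],[0,0,0.2,0,0,0,0.7],[0,0,0.28,0,0,0,0.7],[0,0,0.34,0,0,0,0.7],[0,0,0.34,0,0,0,0.7]]
  ]
}}

```text
clock: 14.5
eef_pos: [445.0, -149.5, 184.9]
eef_rot: [3.137, -0.005, 0.329]
wrist_force: [0.9, 0.9, -2.0]
finger_gap: 42.6
finger_force: 20.0
```

Emit:
{"method": "servo_tool", "body": {
  "motion": [
    [[0.02,0.06,0,0,0,0,0.7],[0.05,0.15,0,0,0,0,0.7],[0.08,0.24,0,0,0,0,0.7],[0.1,0.33,0,0,0,0,0.7],[0.13,0.42,0,0,0,0,0.7],[0.15,0.51,0,0,0,0,0.7],[0.18,0.6,0,0,0,0,0.7],[0.2,0.69,0,0,0,0,0.7],[0.23,0.78,0,0,0,0,0.7],[0.25,0.85,0,0,0,0,0.7]]
  ]
}}

```text
clock: 15.5
eef_pos: [568.5, 278.5, 179.3]
eef_rot: [3.142, 0.002, 0.33]
wrist_force: [0.8, -0.5, -1.1]
finger_gap: 42.7
finger_force: 20.0
```

Emit:
{"method": "servo_tool", "body": {
  "motion": [
    [[0.009,0.03,0,0,0,0,0.7],[0.009,0.03,0,0,0,0,0.7],[0.009,0.03,0,0,0,0,0.7],[0.009,0.03,-0.05,0,0,0,0.7],[0.009,0.03,-0.1,0,0,0,0.7],[0.009,0.03,-0.1,0,0,0,0.7],[0.009,0.03,-0.1,0,0,0,0.7]]
  ]
}}

```text
clock: 16.2
eef_pos: [573.3, 290.2, 131.6]
eef_rot: [3.142, 0.0, 0.328]
wrist_force: [0.0, -0.3, -0.6]
finger_gap: 42.5
finger_force: 20.0
```

Emit:
{"method": "servo_tool", "body": {
  "motion": [
    [[0,0,-0.04,0,0,0,0.7],[0,0,-0.12,0,0,0,0.7],[0,0,-0.19,0,0,0,0.7],[0,0,-0.22,0,0,0,0.7],[0,0,-0.227,0,0,0,0.7],[0,0,-0.231,0,0,0,0.7],[0,0,-0.231,0,0,0,0.7],[0,0,-0.231,0,0,0,0.45],[0,0,-0.231,0,0,0,0.45],[0,0,-0.231,0,0,0,0.45]]
  ]
}}

```text
clock: 17.2
eef_pos: [573.5, 291.2, 16.1]
eef_rot: [-3.141, -0.001, 0.329]
wrist_force: [0.6, 0.1, 0.6]
finger_gap: 51.7
finger_force: 0.0
```

Emit:
{"method": "servo_tool", "body": {
  "motion": [
    [[0,0,0.04,0,0,0,0.45],[0,0,0.12,0,0,0,0.4],[0,0,0.22,0,0,0,0.4],[-0.02,-0.05,0.3,0,0,0,0.4],[-0.06,-0.13,0.34,0,0,-0.01,0.4],[-0.1,-0.22,0.34,0,0,-0.03,0.4],[-0.15,-0.31,0.34,0,0,-0.048,0.4],[-0.2,-0.4,0.34,0,0,-0.048,0.4],[-0.23,-0.47,0.34,0,0,-0.048,0.4],[-0.248,-0.503,0.34,0,0,-0.048,0.4]]
  ]
}}

```text
clock: 18.2
eef_pos: [448.0, 37.4, 186.0]
eef_rot: [3.141, -0.001, 0.176]
wrist_force: [0.2, 0.4, -0.3]
finger_gap: 56.3
finger_force: 0.0
```

Emit:
{"method": "servo_tool", "body": {
  "motion": [
    [[0,0,0,0,0,0,0.4],[0,0,-0.08,0,0,0,0.4],[0,0,-0.16,0,0,0,0.4],[0,0,-0.22,0,0,0,0.4],[0,0,-0.22,0,0,0,0.4],[0,0,-0.22,0,0,0,0.4]]
  ]
}}

```text
clock: 18.8
eef_pos: [449.8, 40.1, 76.3]
eef_rot: [-3.142, -0.0, 0.179]
wrist_force: [0.5, -0.7, 0.1]
finger_gap: 56.2
finger_force: 0.0
```

Emit:
{"method": "servo_tool", "body": {
  "motion": [
    [[0,0,-0.06,0,0,0,0.4],[0,0,-0.11,0,0,0,0.4],[0,0,-0.135,0,0,0,0.4],[0,0,-0.144,0,0,0,0.4],[0,0,-0.144,0,0,0,0.4],[0,0,-0.144,0,0,0,0.8],[0,0,-0.144,0,0,0,0.8],[0,0,-0.144,0,0,0,0.8],[0,0,-0.144,0,0,0,0.8],[0,0,-0.144,0,0,0,0.8]]
  ],
  "newtons": 30
}}

```text
clock: 19.8
eef_pos: [449.4, 39.6, 3.9]
eef_rot: [3.141, -0.001, 0.178]
wrist_force: [-1.2, 0.5, 6.2]
finger_gap: 29.8
finger_force: 30.0
```

Emit:
{"method": "servo_tool", "body": {
  "motion": [
    [[0,0,0,0,0,0,0.8],[0,0,0,0,0,0,0.8],[0,0,0.03,0,0,0,0.8],[0,0,0.1,0,0,0,0.8],[0,0,0.18,0,0,0,0.8],[0,0,0.25,0,0,0,0.8],[0,0,0.3,0,0,0,0.8],[0,0,0.3,0,0,0,0.8],[0,0,0.3,0,0,0,0.8]]
  ]
}}

```text
clock: 20.7
eef_pos: [448.9, 39.6, 152.7]
eef_rot: [-3.142, 0.0, 0.178]
wrist_force: [0.4, 0.2, -1.0]
finger_gap: 29.6
finger_force: 30.0
```

Emit:
{"method": "servo_tool", "body": {
  "motion": [
    [[0.04,-0.03,0,0,0,-0.01,0.8],[0.12,-0.1,0,0,0,-0.02,0.8],[0.19,-0.16,0,0,0,-0.035,0.8],[0.26,-0.22,0,0,0,-0.0455,0.8],[0.295,-0.252,0,0,0,-0.0455,0.8],[0.295,-0.252,0,0,0,-0.0455,0.8],[0.295,-0.252,0,0,0,-0.0455,0.8],[0.295,-0.252,-0.08,0,0,-0.0455,0.8],[0.295,-0.252,-0.12,0,0,-0.0455,0.8],[0.295,-0.252,-0.12,0,0,-0.0455,0.8]]
  ]
}}

```text
clock: 21.7
eef_pos: [594.4, -85.2, 90.1]
eef_rot: [-3.14, 0.006, 0.036]
wrist_force: [0.0, -0.2, -0.9]
finger_gap: 29.8
finger_force: 30.0
```

Emit:
{"method": "servo_tool", "body": {
  "motion": [
    [[0,0,0,0,0,0,0.8],[0,0,0,0,0,0,0.8]]
  ]
}}

```text
clock: 21.9
eef_pos: [597.2, -86.1, 95.0]
eef_rot: [3.141, -0.002, 0.036]
wrist_force: [0.2, 0.7, -0.9]
finger_gap: 30.1
finger_force: 30.0
```

Run:
```python
from h import *
c=snap('scene','s3'); print(manip.read_state()['eef_pos'])
cv2.imwrite('pics/s3c.png',cv2.resize(c['frame'][70:310,80:360,::-1],None,fx=2.4,fy=2.4))
```

```text
[597.20415592 -86.26787249  94.96209863]
```

View pics/s3c.png

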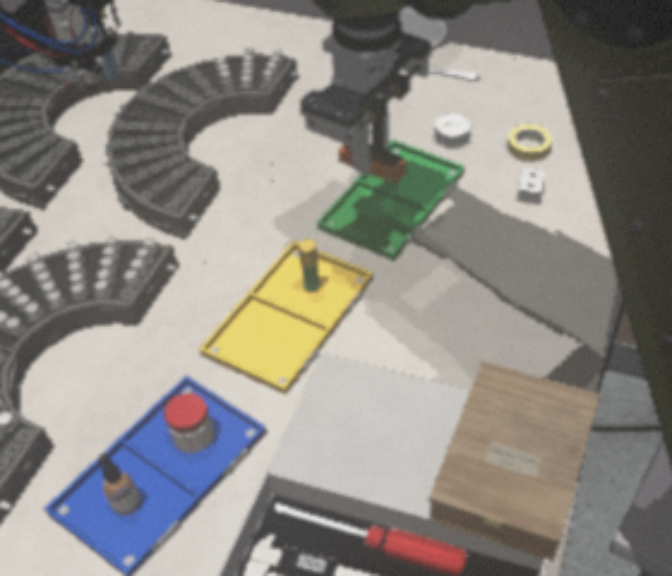

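The jar (185,425), bottle (120,490) and glue (310,270) all stand in their bays, and the hex keys are held level over the green tray. Lowering them.

Emit:
{"method": "servo_tool", "body": {
  "motion": [
    [[0,0,-0.04,0,0,0,0.8],[0,0,-0.1,0,0,0,0.8],[0,0,-0.15,0,0,0,0.8],[0,0,-0.166,0,0,0,0.8],[0,0,-0.172,0,0,0,0.8],[0,0,-0.172,0,0,0,0.8],[0,0,-0.172,0,0,0,0.8],[0,0,-0.172,0,0,0,0.6],[0,0,-0.172,0,0,0,0.55],[0,0,-0.172,0,0,0,0.55]]
  ]
}}

```text
clock: 22.95
eef_pos: [596.9, -86.5, 7.9]
eef_rot: [3.141, -0.001, 0.035]
wrist_force: [-0.1, -0.3, -0.3]
finger_gap: 42.0
finger_force: 0.0
```

Emit:
{"method": "servo_tool", "body": {
  "motion": [
    [[0,0,0.06,0,0,0,0.55],[0,0,0.14,0,0,0,0.5],[0,0,0.22,0,0,0,0.36],[-0.03,-0.03,0.29,0,0,0.02,0.36],[-0.09,-0.1,0.3,0,0,0.05,0.36],[-0.15,-0.16,0.3,0,0,0.08,0.36],[-0.21,-0.23,0.3,0,0,0.1,0.36],[-0.27,-0.29,0.3,0,0,0.1,0.36],[-0.298,-0.323,0.3,0,0,0.1,0.36],[-0.298,-0.323,0.3,0,0,0.1,0.36]]
  ]
}}

```text
clock: 23.95
eef_pos: [446.4, -249.6, 157.8]
eef_rot: [3.141, -0.0, 0.346]
wrist_force: [0.8, 0.3, -0.5]
finger_gap: 60.6
finger_force: 0.0
```

Emit:
{"method": "servo_tool", "body": {
  "motion": [
    [[0,0,-0.08,0,0,0,0.36],[0,0,-0.16,0,0,0,0.36],[0,0,-0.2,0,0,0,0.36],[0,0,-0.2,0,0,0,0.36],[0,0,-0.2,0,0,0,0.36],[0,0,-0.2,0,0,0,0.36]]
  ]
}}

```text
clock: 24.55
eef_pos: [448.7, -248.1, 59.0]
eef_rot: [3.14, -0.001, 0.35]
wrist_force: [0.3, 0.4, -0.0]
finger_gap: 60.4
finger_force: 0.0
```

Emit:
{"method": "servo_tool", "body": {
  "motion": [
    [[0,0,-0.04,0,0,0,0.36],[0,0,-0.08,0,0,0,0.36],[0,0,-0.1,0,0,0,0.36],[0,0,-0.109,0,0,0,0.36],[0,0,-0.109,0,0,0,0.36],[0,0,-0.109,0,0,0,0.7],[0,0,-0.109,0,0,0,0.7],[0,0,-0.109,0,0,0,0.7],[0,0,-0.109,0,0,0,0.7],[0,0,-0.109,0,0,0,0.7]]
  ]
}}

```text
clock: 25.55
eef_pos: [448.1, -248.2, 3.7]
eef_rot: [3.141, -0.001, 0.349]
wrist_force: [-0.4, 0.9, 7.4]
finger_gap: 44.9
finger_force: 30.0
```

Emit:
{"method": "servo_tool", "body": {
  "motion": [
    [[0,0,0,0,0,0,0.7],[0,0,0,0,0,0,0.7],[0,0,0.03,0,0,0,0.7],[0,0,0.1,0,0,0,0.7],[0,0,0.18,0,0,0,0.7],[0,0,0.25,0,0,0,0.7],[0,0,0.3,0,0,0,0.7],[0,0,0.3,0,0,0,0.7],[0,0,0.3,0,0,0,0.7]]
  ]
}}

```text
clock: 26.45
eef_pos: [447.5, -247.8, 152.4]
eef_rot: [-3.141, 0.0, 0.349]
wrist_force: [-0.3, 1.5, -1.6]
finger_gap: 44.9
finger_force: 30.0
```

Emit:
{"method": "servo_tool", "body": {
  "motion": [
    [[0.04,0.02,0,0,0,-0.02,0.7],[0.12,0.05,0,0,0,-0.05,0.7],[0.2,0.09,0,0,0,-0.08,0.7],[0.27,0.12,0,0,0,-0.1,0.7],[0.305,0.132,0,0,0,-0.1,0.7],[0.305,0.132,0,0,0,-0.1,0.7],[0.305,0.132,-0.08,0,0,-0.1,0.7],[0.305,0.132,-0.14,0,0,-0.1,0.7],[0.305,0.132,-0.14,0,0,-0.1,0.7],[0.305,0.132,-0.14,0,0,-0.1,0.7]]
  ]
}}

```text
clock: 27.45
eef_pos: [599.7, -182.2, 82.9]
eef_rot: [-3.141, 0.001, 0.035]
wrist_force: [0.3, -0.1, -0.5]
finger_gap: 44.5
finger_force: 30.0
```

Emit:
{"method": "servo_tool", "body": {
  "motion": [
    [[0,0,0,0,0,0,0.7],[0,0,0,0,0,0,0.7]]
  ]
}}

```text
clock: 27.65
eef_pos: [600.7, -182.2, 84.6]
eef_rot: [3.141, -0.002, 0.035]
wrist_force: [-0.3, -0.4, -0.8]
finger_gap: 44.8
finger_force: 30.0
```

Emit:
{"method": "servo_tool", "body": {
  "motion": [
    [[0,0,-0.04,0,0,0,0.7],[0,0,-0.09,0,0,0,0.7],[0,0,-0.13,0,0,0,0.7],[0,0,-0.146,0,0,0,0.7],[0,0,-0.152,0,0,0,0.7],[0,0,-0.152,0,0,0,0.7],[0,0,-0.152,0,0,0,0.7],[0,0,-0.152,0,0,0,0.46],[0,0,-0.152,0,0,0,0.46],[0,0,-0.152,0,0,0,0.46]]
  ]
}}

```text
clock: 28.65
eef_pos: [600.4, -182.0, 7.3]
eef_rot: [3.141, -0.001, 0.035]
wrist_force: [0.2, -0.3, -0.1]
finger_gap: 50.6
finger_force: 0.0
```

Emit:
{"method": "servo_tool", "body": {
  "motion": [
    [[0,0,0.03,0,0,0,0.46],[0,0,0.1,0,0,0,0.46],[0,0,0.2,0,0,0,0.46],[0,0,0.3,0,0,0,0.46],[-0.06,-0.06,0.38,0,0,0,0.46],[-0.14,-0.12,0.4,0,0,0,0.46],[-0.22,-0.18,0.4,0,0,0,0.46],[-0.3,-0.24,0.4,0,0,0,0.46],[-0.36,-0.3,0.4,0,0,0,0.46],[-0.4,-0.36,0.4,0,0,0,0.46]]
  ]
}}

```text
clock: 29.65
eef_pos: [397.9, -363.2, 208.7]
eef_rot: [3.14, -0.001, 0.034]
wrist_force: [0.6, -0.3, 0.0]
finger_gap: 51.1
finger_force: 0.0
```

Run:
```python
from h import *
c=snap('top','t4'); print(manip.read_state()['eef_pos'])
cv2.imwrite('pics/t4c.png',cv2.resize(c['frame'][100:270,90:440,::-1],None,fx=2.2,fy=2.2))
c=snap('scene','s4'); cv2.imwrite('pics/s4c.png',cv2.resize(c['frame'][70:310,80:360,::-1],None,fx=2.4,fy=2.4))
```

```text
[ 396.13198239 -366.60026279  208.56398802]
```

View pics/t4c.png

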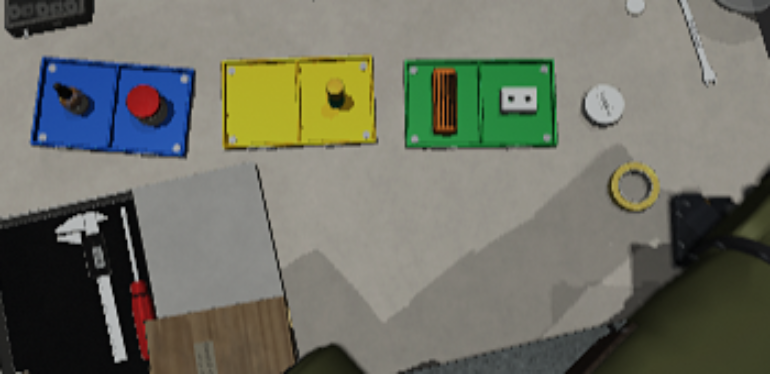

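View pics/s4c.png

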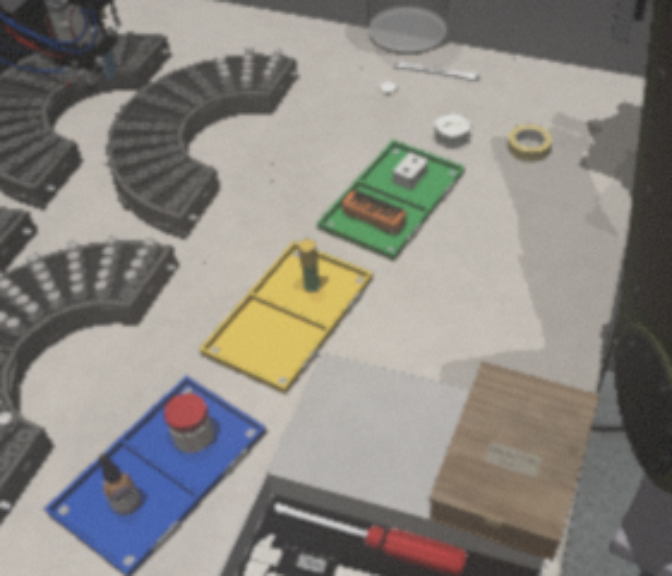

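Both views show all five items upright, each in its own bay: bottle (72,98) and jar (148,104) in blue, glue (336,93) in yellow, hex keys (444,100) and block (518,99) in green. The tin (603,104) and tape (635,187) haven't moved, and the arm is clear.

Emit:
{"method": "servo_tool", "body": {
  "motion": [
    [[0,0,0,0,0,0,0.46],[0,0,0,0,0,0,0.46],[0,0,0,0,0,0,0.46]]
  ]
}}

```text
clock: 30.05
eef_pos: [400.9, -361.1, 207.2]
eef_rot: [3.142, -0.0, 0.037]
wrist_force: [-0.3, -0.5, 0.2]
finger_gap: 50.9
finger_force: 0.0
```

```bash
python3 -c "
from cell import manip
print(manip.sign_off())"
```

```text
the job is handed in; nothing more can be done
None
```

All five items are sorted, each upright in its own bay of the right tray, with the weighing tin and tape roll left in place; I handed the job in at about 30 s, and sign-off gave no verdict.

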